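# Clamp the inlaid dish and hold the lacquer gauge on its flower

### The job

First lock the dish in its fixture: turn the closing ring clockwise (seen from above) by its upright post, all the way to its stop, where the post stands at the arrow mark. Then take the gauge probe out of its leaning stand and set its sprung tip on the round pearl disc at the heart of the flower inlaid in the dish, holding the probe upright and pressing lightly, so that the tip is pushed about half way in and never hard onto the lacquer. Finish while still holding it there in the gripper, with the ring locked and everything else on the table left where it is.

Things in the scene. Friction and masses are not known exactly. Their poses are not given: they have to be found in the camera images.
- ring (a joint): turn of the aluminium closing ring (168 mm inside, 210 mm outside diameter, top 42 mm above the table) about the vertical axis through ring_axis; rad, grows clockwise seen from above; it starts between 0 and 0.35 and the stop, locked, is at 1.1 (anything over 1.0 counts as locked). It turns stiffly (about 1.3 N at the post) and stays where it is left
- post_top (a point): centre of the top end of the ring's upright round steel post, by which the ring is turned: 14 mm diameter, 40 mm tall, its top 82 mm above the table, on a circle of 95 mm radius about the ring's axis; it moves with the ring
- ring_axis (a point): centre of the fixture, on the ring's vertical axis, 42 mm above the table (level with the ring's top). The round wooden base is 256 mm across and 30 mm high, fixed
- lock_mark (a point): point of the low brass arrow on the wooden base, just outside the ring: the post stands radially inside it (10 mm further in) when the ring is at its stop
- dish: round black lacquered dish, 163 mm diameter, fixed in the middle of the fixture at a turn that varies; origin under its centre, 30 mm above the table; z is up and its flat level face lies 12 mm above the origin, so 42 mm above the table
- spot (a point): the marked spot: centre of the flat round pearl disc (16 mm diameter, the only round disc, ringed by six short petals) on the dish's face, 36 mm from the dish's centre
- stand: fixed pen stand; origin on the table under its black socket block. The socket leans 25 degrees from vertical: in the stand's frame its axis leads upwards to -x (roughly towards the robot). Foot 100 x 80 mm; the block's mouth is at socket_mouth
- socket_mouth (a point): centre of the socket's mouth, 75 mm above the table; bore 18 mm diameter, open downwards within the block
- probe: loose gauge probe, 0.12 kg, round about its z axis (tip to tail). Origin: on the axis, underside of the flange (30 mm diameter, 6 mm thick) that rests on the socket's mouth. Grip of 24 mm diameter from 6 to 90 mm above it, tail button to 96. Below: 16 mm nose, 30 mm long, in the socket with 1 mm play all round, then the tip. Leans 25 (+-3) degrees; draw it 45 mm out along its axis
- probe_tip (a point): end of the probe's sprung tip (8 mm diameter, steel), on the axis, 42 mm below the probe's origin with the spring out; the gauge point
- plunger (a joint): how far the sprung tip is pushed into the probe, m: 0 out, 0.010 fully in. Spring 350 N/m with 0.7 N preload: 0.7 N as it starts to move, 2.45 N half way, 4.2 N fully in
- jar: small closed jar, 48 mm diameter, 60 mm high; origin under its centre; a bystander
- tweezers: steel tweezers lying flat, 120 mm long, 7 mm high; origin under the middle; a bystander
- pearl_tray: white tray with pearl chips, 170 x 230 x 30 mm; a bystander
- sheet_tray: black tray with an amber block, 170 x 230 x 22 mm; a bystander
- brush: hand brush about 190 mm long, lying; a bystander
- cup: white ceramic cup, 72 mm diameter, 85 mm high; a bystander
Things that resemble listed ones, but are neither listed nor needed, are in the scene too. Leave any blue or red look-alike of the probe alone.

How it is judged:
By the outcome, as a careful person would: the job done as asked, in the order asked, and still so for the second after the job is handed in, while the arm keeps its last pose, push and grip.
It also fails if it takes over 56 s, if anything falls off the work surface, if the arm or the gripper's body presses on something with over 40 N, if the wrist force passes 120 N, or if a joint passes its speed limit or range.

### The arm

A 6-joint arm with a two-finger parallel gripper is mounted at the origin on the work surface. World frame = base frame: x ahead of the robot, y to its left, z up, the work surface at z = 0. Lengths are in m, angles in degrees, forces in N, time in s.
With the tool pointing down it reaches from about 0.25 to 0.8 m from the base axis. Payload 3.9 kg.
Tool frame: the origin (TCP) lies between the finger pads; the fingertips stand 14 mm ahead of it and the grasp point (between the pads) lies 5 mm behind it; z points along the fingers, y is the line along which they close (so a half turn about z gives the same grasp; the last joint's range is limited). The gripper opens to 85 mm and grips with 20 to 120 N. Pads are 22 mm wide; open, the fingers measure 114 mm over their backs; the gripper's body (76 mm by 85 mm) begins 54 mm behind the grasp point. The pads swing forward as they close: fully open they stand 13 mm farther back than shut.
Start: joints at [72.823, 14.897, -7.913, 67.191, 0, 90], TCP at [0.155, 0.502, 0.245] pointing down, gripper open.
Joint ranges: [-159.42, 159.42], [-47.68, 98.78], [-73.54, 78.23], [-108.79, 121.32], [-90, 84.71], [-180, 180]. Speed limits (degrees/s): [147.25, 147.25, 180, 180, 180, 180].

### API

Orientations are given as a 3x3 rotation matrix whose columns are the frame's x, y, z axes.
In Python, from cell import env, read_camera, workorder, finder gives the robot as it stands.
- The arm moves only by the shell command python3 -m inch 'ROWS' [FORCE]. ROWS is JSON, a list of rows, each a list of 7 numbers: the shift along the tool's x, y, z as a fraction of full scale, then the turn, a rotation vector about the tool's x, y, z as a fraction of full scale, then the opening, from 0 (shut) to 1 (fully open). In form: [[x, y, z, wx, wy, wz, gripper], ...]. A call has 1 to 20 rows; each row is the pose to reach, as a shift and turn from the pose commanded when the call began, along the tool's axes at that moment; what a row does not reach only later rows make up. Full scale, the value 1, is 25 cm for a shift and 1.5 rad for a turn. A row lasts 1/10 s, in which the tool goes at most 50 mm and 8.59 degrees, less where a joint would pass 70% of its speed; a pose out of reach is approached as far as the arm can. A call with a number of a shift or a turn outside -1 to 1 is refused whole. A call with a gripper value outside its range is refused whole. The fingers move at their own pace and stop on an object; FORCE is the grip in N (left out, the last holds). Time passes only in rows, so rows that repeat a pose let the fingers close. It gives the time, the measured TCP pose, the force, the opening and the grip force at its end, in the units of the state.
- env.read_state(): the state, without advancing time (a new reading comes with each control period).
- read_camera(name): name is "scene" or "top"; returns a dict with "color" (384x512x3 uint8, blue, green, red), "range_z" (384x512 float32, m along the optical axis (not along the pixel's ray), 0 where there is no reading), "fx", "fy", "cx", "cy" (pixels), "D" ([k1, k2, p1, p2, k3] as OpenCV has them; the pictures are not rectified), "R" (3x3) and "t" (3): a world point X has camera coordinates R X + t. Camera axes: x right, y down, z forward; pixel columns grow to the right and rows downward; lengths in m; the calibration is good to about 2 mm. A picture is of the moment at which its call begins.
- workorder.close_job(): hands the job in; it is judged then, once.
Trained networks look in the newest picture that a camera, given by its name, has taken for a name from the list of things; names that differ only in an ending like _2 or _b are one class to them, and where a whole thing is asked for, a point or a joint stands for the part that bears it (a point fixed in the world has none). Each returns a list of dicts, best first, with "conf" (0 to 1); they miss things now and then, are a little off and sometimes report something else, mostly with a low value. They report only what shows in the picture. A call takes as long as a camera call. They do not tell look-alikes from the thing itself.
- finder.search_frame(query, camera): "location" ([x, y, z] in m, in world coordinates, good to about 4 mm: the middle of the surface that is visible of it).
- finder.tip_of(query, camera): "location" ([x, y, z] in m, in world coordinates, good to about 4 mm: a listed point, or the origin of a listed thing).
The state is a dict: "t": time; "joint_positions": joint angles; "qvel": joint speeds; "tau": joint torques, N m; "eef_pos": TCP position; "ee_rot": TCP orientation; "ft_force": force on the tool from outside, world axes, zero at the start; "torque": the same for the moment, N m; "opening": opening from 0.0 (shut) to 1.0 (fully open); "grasp_force": force on a finger pad.
Only numpy, scipy, OpenCV 4.12 (cv2) and the standard library are available. Lean on these libraries where they do the work, as an engineer would, in place of code of your own. Each camera call takes 0.05 s, during which the arm holds its last target. There are 200 camera calls.

## Working session

There is one attempt and no reset: what is moved stays moved. The work goes in short steps, Python scripts to look and compute and a shell command to move; the robot and the scene stay as the last step left them, time stands still between calls to the robot, and variables do not carry over. Pictures are saved under pics/ and viewed, at most 10 in all, crops included, and the job is handed in when it is done.

```bash
ls; mkdir -p pics; python3 - <<'E'
from cell import env, read_camera, finder
import cv2,numpy as np
s=env.read_state();print(s['t'],s['eef_pos'],s['ee_rot'],s['opening'])
for c in('scene','top'):
    im=read_camera(c);cv2.imwrite(f'pics/{c}0.png',im['color']);np.savez(f'{c}0.npz',**im)
    for q in['post_top','ring_axis','lock_mark','spot','dish','socket_mouth','stand','probe','probe_tip','ring','jar','cup']:
        r=finder.tip_of(q,c) if q!='ring' else finder.search_frame(q,c)
        print(c,q,[(np.round(d['location'],4).tolist(),round(d['conf'],2)) for d in r[:3]])
E
```

```text
pics
0.0 [0.15481932 0.50095688 0.24445849] [[-9.55405897e-01  2.95295067e-01 -6.29245488e-04]
 [ 2.95295733e-01  9.55404075e-01 -1.86626165e-03]
 [ 5.00858431e-05 -1.96885090e-03 -9.99998061e-01]] 0.9958040141939278
scene post_top [([0.4739, -0.2152, 0.081], 0.63), ([0.7729, 0.0002, -0.0001], 0.51)]
scene ring_axis []
scene lock_mark []
scene spot [([0.5518, -0.2488, 0.0438], 0.79)]
scene dish [([0.5743, -0.2204, 0.03], 0.75)]
scene socket_mouth [([0.5744, 0.2228, 0.0748], 0.76)]
scene stand [([0.5878, 0.2277, 0.0012], 0.68)]
scene probe [([0.3067, -0.2131, 0.0145], 0.61), ([0.3461, 0.1641, 0.0157], 0.58), ([0.5706, 0.2259, 0.0753], 0.56)]
scene probe_tip []
scene ring [([0.584, -0.2102, 0.0394], 0.65)]
scene jar [([0.6561, -0.0039, 0.001], 0.7), ([0.5731, 0.2286, 0.0766], 0.39)]
scene cup [([0.7723, -0.0022, 0.0018], 0.73), ([0.5197, -0.499, -0.0035], 0.44)]
top post_top [([0.4732, -0.2203, 0.0828], 0.9), ([0.5021, -0.1398, 0.035], 0.73)]
top ring_axis []
top lock_mark [([0.5052, -0.1383, 0.035], 0.95)]
top spot [([0.5522, -0.2537, 0.0407], 0.78), ([0.568, -0.2215, 0.0322], 0.25)]
top dish [([0.5716, -0.2207, 0.0366], 0.74)]
top socket_mouth [([0.5739, 0.2282, 0.0756], 0.74), ([0.5518, -0.2502, 0.0431], 0.58)]
top stand []
top probe [([0.3092, -0.2104, 0.0157], 0.72), ([0.5761, 0.2283, 0.0706], 0.58), ([0.3464, 0.1559, 0.0143], 0.49)]
top probe_tip []
top ring [([0.5743, -0.2186, 0.0401], 0.76), ([0.5264, -0.5049, 0.0131], 0.18)]
top jar [([0.6502, -0.0047, 0.0016], 0.65), ([0.5752, 0.2269, 0.0734], 0.55)]
top cup [([0.7719, -0.0017, 0.0001], 0.85)]
```

View pictures.

View pics/scene0.png

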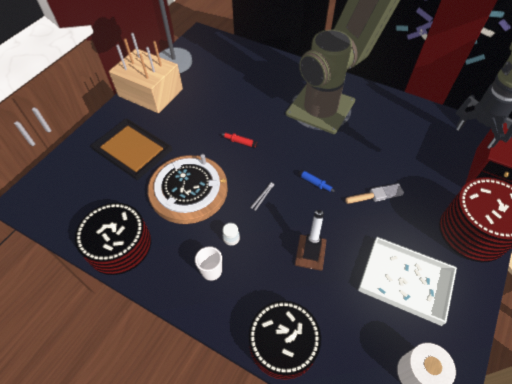

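View pics/top0.png

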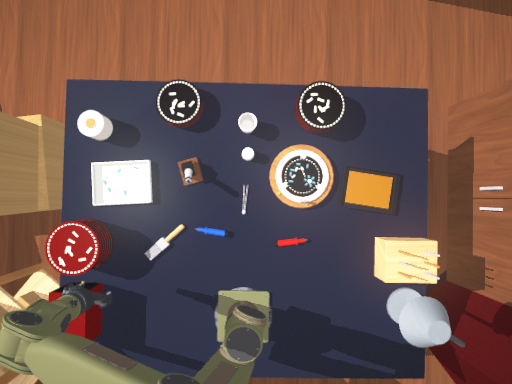

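The scene picture shows three probe-like things: the white one in the brown stand at (316,228), a red one lying at (238,140) and a blue one lying at (317,181). The one in the leaning stand fits the description. The ring is at (187,187) with its post near (203,158). The top view shows the stand at (190,172) and the fixture at (301,176). I'll confirm with one crop and fit the geometry.

```bash
cat > h.py <<'E'
import numpy as np,cv2
def load(c,n=0): return dict(np.load(f'{c}{n}.npz'))
def cloud(im):
    h,w=im['range_z'].shape
    uv=np.stack(np.meshgrid(np.arange(w),np.arange(h)),-1).reshape(-1,1,2).astype(np.float64)
    K=np.array([[im['fx'],0,im['cx']],[0,im['fy'],im['cy']],[0,0,1]],float)
    n=cv2.undistortPoints(uv,K,im['D'].astype(float)).reshape(h,w,2)
    z=im['range_z'][...,None]
    X=(np.concatenate([n*z,z],-1)-im['t'])@im['R']
    X[im['range_z']==0]=np.nan
    return X
def proj(im,P):
    K=np.array([[im['fx'],0,im['cx']],[0,im['fy'],im['cy']],[0,0,1]],float)
    return cv2.projectPoints(np.atleast_2d(P).astype(float),cv2.Rodrigues(im['R'].astype(float))[0],im['t'].astype(float),K,im['D'].astype(float))[0].reshape(-1,2)
E
python3 - <<'E'
from h import *
from scipy.optimize import least_squares
for c in('scene','top'):
    im=load(c);X=cloud(im);col=im['color'].astype(int)
    d=np.hypot(X[...,0]-.573,X[...,1]+.22)
    # base edge/table, ring points
    g=col.min(-1)
    m=(d<.13)&(np.abs(X[...,2]-.042)<.008)&(g>150)&(d>.07)
    P=X[m]
    def f(p):
        r=np.hypot(P[:,0]-p[0],P[:,1]-p[1]); return np.maximum(0,r-.105)+np.maximum(0,.084-r)
    print(c,'ring',least_squares(f,[.573,-.22]).x,m.sum(),np.median(P[:,2]))
    mb=(d<.16)&(d>.09)&(X[...,2]>.015)&(X[...,2]<.036);B=X[mb]
    def f2(p):
        r=np.hypot(B[:,0]-p[0],B[:,1]-p[1]); return np.maximum(0,r-.128)+np.maximum(0,.105-r)
    print('base',least_squares(f2,[.573,-.22]).x,mb.sum())
    mp=(d<.13)&(X[...,2]>.055)&(X[...,2]<.1);print('post',mp.sum(),X[mp].mean(0),X[mp&(X[...,2]>.077)].mean(0))
    q=(np.hypot(X[...,0]-.56,X[...,1]-.226)<.09)&(X[...,2]>.088)&(X[...,2]<.22);Q=X[q]
    print('probe',len(Q),Q.min(0),Q.max(0))
    cam=-im['R'].T@im['t']
    np.save(f'probe_{c}.npy',Q)
    v=None
    def res(p):
        a=np.array([p[2],p[3],1]);a/=np.linalg.norm(a);o=np.array([p[0],p[1],.12])
        return np.linalg.norm(np.cross(Q-o,a),axis=1)-.012
    r=least_squares(res,[.553,.226,-.45,0],loss='soft_l1',f_scale=.003);print(r.x,np.sqrt(np.mean(r.fun**2)),np.degrees(np.arctan(np.hypot(*r.x[2:]))))
    print('mouth xy at z.075',r.x[:2]-r.x[2:]*.045)
im=load('scene');a=cv2.resize(im['color'][195:275,285:345],None,fx=6.66,fy=6.66,interpolation=cv2.INTER_CUBIC)
t=load('top');b=cv2.resize(t['color'][140:215,265:340],(400,533),interpolation=cv2.INTER_CUBIC)
cv2.imwrite('pics/crop.png',np.hstack([a[:532],b[:532]]))
E
```

```text
scene ring [ 0.57126521 -0.22140493] 1111 0.04188986480249305
base [ 0.57012902 -0.22197453] 1361
post 32 [ 0.4787855  -0.21619123  0.07241031] [ 0.47757506 -0.2167721   0.08162927]
probe 252 [0.52517819 0.20034452 0.08837058] [0.59376834 0.23356075 0.16346299]
[ 0.55248633  0.21708442 -0.51456325 -0.15263808] 0.0023400647742666753 28.223567384387515
mouth xy at z.075 [0.57564167 0.22395314]
top ring [ 0.57292434 -0.21980156] 859 0.043841352303705644
base [ 0.57094347 -0.21997509] 913
post 14 [ 0.48062484 -0.20947208  0.07778723] [ 0.47674655 -0.21599655  0.08350235]
probe 87 [0.52663061 0.2051985  0.08818629] [0.59844109 0.2511522  0.1660341 ]
[ 0.55499248  0.22112963 -0.5574713  -0.17652599] 0.004031741308179252 30.317075020893682
mouth xy at z.075 [0.58007869 0.2290733 ]
```

View pics/crop.png

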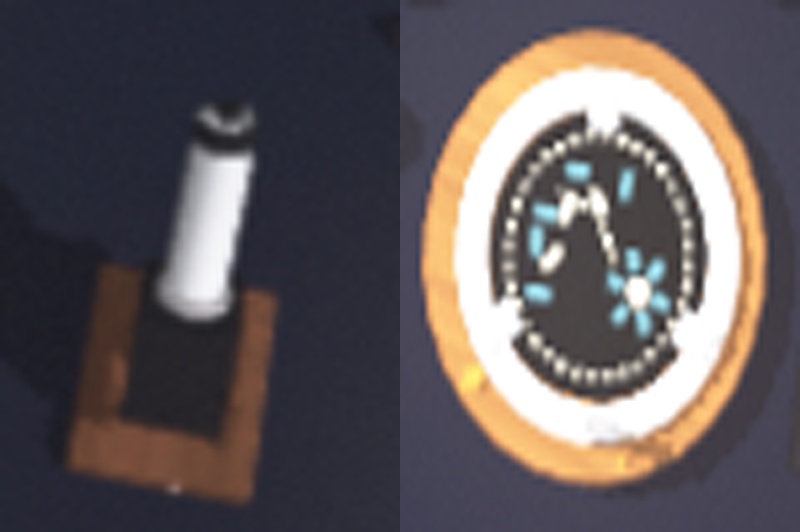

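Left crop: the white probe with a black tail sits in the brown stand's black socket, so it is the one meant. Right crop: the pearl disc is ringed by six petals at crop (638,292), top pixel (309.6,181.1), with the arrow at (278.5,193.2) and the post near (304,200). Next I'll refine the points and plan the approach.

```bash
cat >> h.py <<'E'
def ray(im,uv,z):
    K=np.array([[im['fx'],0,im['cx']],[0,im['fy'],im['cy']],[0,0,1]],float)
    n=cv2.undistortPoints(np.array([[uv]],float),K,im['D'].astype(float)).ravel()
    o=-im['R'].T@im['t'];d=im['R'].T@np.array([n[0],n[1],1]);return o+d*(z-o[2])/d[2]
def plan(s,p,R):
    from scipy.spatial.transform import Rotation as Ro
    A=np.array(s['ee_rot']);return np.round(np.r_[A.T@(np.array(p)-s['eef_pos'])/.25,Ro.from_matrix(A.T@R).as_rotvec()/1.5],3)
def down(yaw): # tool y at yaw deg
    a=np.radians(yaw);y=np.array([np.cos(a),np.sin(a),0]);z=np.array([0,0,-1.]);return np.c_[np.cross(y,z),y,z]
E
python3 - <<'E'
from h import *
from cell import env
for c in('scene','top'):
    im=load(c);col=im['color'].astype(int)
    u,v=proj(im,[.552,-.2515,.042])[0].round().astype(int)
    w=col[v-4:v+5,u-4:u+5].min(-1);m=w>150
    ys,xs=np.nonzero(m);W=np.clip(w-110,0,None)[m]
    print(c,(u,v),m.sum(),'spot',ray(im,(u-4+(xs*W).sum()/W.sum(),v-4+(ys*W).sum()/W.sum()),.042))
    print(w)
s=env.read_state();print(s['t'])
for p in([.475,-.2175,.22],):print(plan(s,p,down(63)))
E
```

```text
scene (np.int64(183), np.int64(175)) 14 spot [ 0.55016574 -0.25311515  0.042     ]
[[100  79  53  50  78 108 103  65  37]
 [105 106  91  90  98 101  89  49  48]
 [ 82 111 141 157 155 131  86  60  82]
 [ 64 127 197 222 221 201 131  82 100]
 [ 84 143 217 225 224 209 143  72  68]
 [ 83 122 188 206 206 180 108  70  47]
 [ 54  69 101 119 115  94  94 100  71]
 [ 57  92 105  83  56  70 103 112  97]
 [ 73 110 106  75  42  49  73  96  78]]
top (np.int64(309), np.int64(180)) 32 spot [ 0.550888   -0.25084048  0.042     ]
[[145  73 112 160 141  90  68  98 107]
 [ 95  71 105 157 143  93  96 145 162]
 [109  81  85 105  99  79 130 167 153]
 [163 144 129 234 251 240 187 131 110]
 [145 132 210 252 254 254 222 111  82]
 [ 94  90 179 252 254 254 228 135 133]
 [ 68  99 125 231 254 248 177 150 168]
 [117 153 133 152 188 182 113 102 118]
 [151 162 120  81 135 161 124  80  76]]
1.3
[-2.072 -2.37   0.101  0.    -0.     0.114]
```

```bash
python3 -m inch '[[-0.69,-0.79,0,0,0,0,0.42],[-0.69,-0.79,0,0,0,0,0.42],[-0.69,-0.79,0,0,0,0,0.42],[-0.69,-0.79,0,0,0,0,0.42],[-0.69,-0.79,0,0,0,0,0.42],[-0.69,-0.79,0,0,0,0,0.42]]' 40
python3 -m inch '[[-0.69,-0.79,0,0,0,0,0.42],[-0.69,-0.79,0,0,0,0,0.42],[-0.69,-0.79,0,0,0,0,0.42],[-0.69,-0.79,0,0,0,0,0.42],[-0.69,-0.79,0,0,0,0,0.42],[-0.69,-0.79,0,0,0,0,0.42]]'
python3 -m inch '[[-0.69,-0.79,0.1,0,0,0.114,0.42],[-0.69,-0.79,0.1,0,0,0.114,0.42],[-0.69,-0.79,0.1,0,0,0.114,0.42],[-0.69,-0.79,0.1,0,0,0.114,0.42],[-0.69,-0.79,0.1,0,0,0.114,0.42],[-0.69,-0.79,0.1,0,0,0.114,0.42],[-0.69,-0.79,0.1,0,0,0.114,0.42],[-0.69,-0.79,0.1,0,0,0.114,0.42]]'
python3 - <<'E'
from h import *
from cell import env
s=env.read_state();print(s['ft_force'],s['opening'])
print(plan(s,[.475,-.2175,.063],down(63)))
C=np.array([.572,-.2205]);y=np.array([np.cos(np.radians(63)),np.sin(np.radians(63))])
for th in(177,170,163,156,149,142,135,130,126):
    a=np.radians(th);p=C+.095*np.array([np.cos(a),np.sin(a)])+.010*y
    print(th,plan({'eef_pos':[.475,-.2175,.063],'ee_rot':down(63)},[*p,.063],down(63)))
E
```

```text
t: 1.9
eef_pos: [0.2619, 0.2579, 0.2453]
ee_rot: [[-0.954, 0.3, 0.0], [0.3, 0.954, -0.002], [-0.001, -0.002, -1.0]]
ft_force: [-1.4, 0.3, -0.3]
opening: 0.421
grasp_force: 0.0
t: 2.5
eef_pos: [0.3698, 0.0183, 0.2457]
ee_rot: [[-0.953, 0.302, 0.002], [0.302, 0.953, -0.001], [-0.003, -0.001, -1.0]]
ft_force: [-0.5, 0.1, -0.5]
opening: 0.422
grasp_force: 0.0
t: 3.3
eef_pos: [0.4737, -0.2165, 0.2201]
ee_rot: [[-0.891, 0.454, -0.001], [0.454, 0.891, 0.001], [0.002, 0.001, -1.0]]
ft_force: [-0.5, 1.3, -0.3]
opening: 0.419
grasp_force: 0.0
[-0.48680134  1.2739386  -0.33896538] 0.4188332563648025
[-0.008 -0.002  0.628  0.    -0.001  0.   ]
177 [-0.004  0.051  0.     0.     0.     0.   ]
170 [0.012 0.094 0.    0.    0.    0.   ]
163 [0.023 0.139 0.    0.    0.    0.   ]
156 [0.028 0.186 0.    0.    0.    0.   ]
149 [0.028 0.232 0.    0.    0.    0.   ]
142 [0.022 0.278 0.    0.    0.    0.   ]
135 [0.01  0.323 0.    0.    0.    0.   ]
130 [-0.001  0.354  0.     0.     0.     0.   ]
126 [-0.013  0.378  0.     0.     0.     0.   ]
```

```bash
python3 -m inch '[[-0.008,-0.002,0.2,0,0,0,0.42],[-0.008,-0.002,0.35,0,0,0,0.42],[-0.008,-0.002,0.45,0,0,0,0.42],[-0.008,-0.002,0.55,0,0,0,0.42],[-0.008,-0.002,0.63,0,0,0,0.42],[-0.008,-0.002,0.63,0,0,0,0.42],[-0.008,-0.002,0.63,0,0,0,0.42]]'
python3 - <<'E'
from cell import *
import cv2
im=read_camera('scene');c=im['color'][120:220,140:240];cv2.imwrite('pics/post1.png',cv2.resize(c,(600,600),interpolation=cv2.INTER_CUBIC))
E
```

```text
t: 4.0
eef_pos: [0.4756, -0.2173, 0.0635]
ee_rot: [[-0.892, 0.452, -0.0], [0.452, 0.892, 0.0], [0.001, 0.0, -1.0]]
ft_force: [0.1, 0.4, -0.1]
opening: 0.423
grasp_force: 0.0
```

View pics/post1.png

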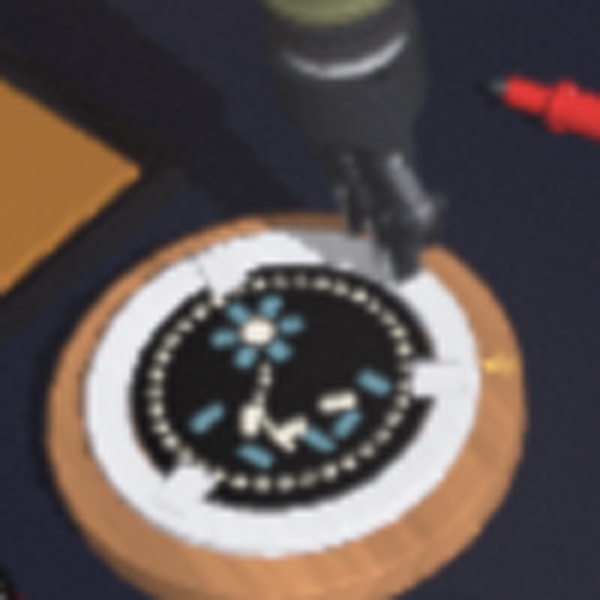

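The crop shows the fingers down around the post at about (385,230), with no contact force. The brass arrow is at (497,365). Next I'll drive the arc.

```bash
python3 -m inch '[[-0.002,0.03,0,0,0,0,0.42],[-0.004,0.051,0,0,0,0,0.42],[0.004,0.072,0,0,0,0,0.42],[0.012,0.094,0,0,0,0,0.42],[0.018,0.117,0,0,0,0,0.42],[0.023,0.139,0,0,0,0,0.42],[0.026,0.162,0,0,0,0,0.42],[0.028,0.186,0,0,0,0,0.42],[0.028,0.209,0,0,0,0,0.42],[0.028,0.232,0,0,0,0,0.42],[0.026,0.255,0,0,0,0,0.42],[0.022,0.278,0,0,0,0,0.42],[0.017,0.3,0,0,0,0,0.42],[0.01,0.323,0,0,0,0,0.42],[0.005,0.338,0,0,0,0,0.42],[-0.001,0.354,0,0,0,0,0.42],[-0.001,0.354,0,0,0,0,0.42]]'
```

```text
t: 5.75
eef_pos: [0.5176, -0.1396, 0.063]
ee_rot: [[-0.891, 0.453, 0.002], [0.453, 0.891, 0.0], [-0.001, 0.001, -1.0]]
ft_force: [0.0, -0.3, 0.1]
opening: 0.417
grasp_force: 0.0
```

```bash
python3 -m inch '[[-0.004,0.01,0,0,0,0,0.42],[-0.008,0.02,0,0,0,0,0.42],[-0.01,0.025,0,0,0,0,0.42],[-0.01,0.025,0,0,0,0,0.42]]'
python3 - <<'E'
from cell import *
from h import *
im=read_camera('top')
print([finder.tip_of('post_top',c) for c in('top','scene')])
c=im['color'][140:215,265:340];cv2.imwrite('pics/post2.png',cv2.resize(c,(600,600),interpolation=cv2.INTER_CUBIC))
E
```

```text
t: 6.15
eef_pos: [0.52, -0.1373, 0.0628]
ee_rot: [[-0.891, 0.455, -0.003], [0.455, 0.891, -0.004], [0.001, -0.005, -1.0]]
ft_force: [-4.9, -6.3, 2.9]
opening: 0.422
grasp_force: 3.8
[[], [{'location': [0.4745, -0.2167, 0.0799], 'conf': 0.69}]]
```

```bash
python3 -m inch '[[0.006,-0.028,0,0,0,0,0.42],[0.01,-0.04,0,0,0,0,0.42],[0.01,-0.04,-0.2,0,0,0,0.42],[0.01,-0.04,-0.4,0,0,0,0.42],[0.01,0.1,-0.6,0,0,0,0.42],[0,0.4,-0.65,0,0,0,0.7],[0,0.6,-0.65,0,0,0,0.9],[0,0.8,-0.65,0,0,0,1],[0,0.9,-0.65,0,0,0,1],[0,0.9,-0.65,0,0,0,1]]'
python3 - <<'E'
from cell import *
from h import *
for k in('scene','top'):
    im=read_camera(k);np.savez(f'{k}1.npz',**im)
    print(k,[(q,[(np.round(d['location'],4).tolist(),round(d['conf'],2)) for d in finder.tip_of(q,k)[:2]]) for q in('post_top','lock_mark','spot')])
    X=cloud(im);d=np.hypot(X[...,0]-.572,X[...,1]+.2205);mp=(d<.12)&(X[...,2]>.055)&(X[...,2]<.1);P=X[mp]
    if len(P):print('post',mp.sum(),P.mean(0),np.degrees(np.arctan2(P[:,1].mean()+.2205,P[:,0].mean()-.572)))
    u,v=proj(im,[.5515,-.2515,.042])[0].round().astype(int)
im=load('scene',1);a=im['color'][120:220,140:240]
b=load('top',1)['color'][130:230,250:350]
cv2.imwrite('pics/lock.png',cv2.resize(np.hstack([a,b]),(800,400),interpolation=cv2.INTER_CUBIC))
E
```

```text
t: 7.3
eef_pos: [0.626, 0.0702, 0.2251]
ee_rot: [[-0.894, 0.449, 0.003], [0.449, 0.894, 0.003], [-0.001, 0.004, -1.0]]
ft_force: [-0.3, -0.3, -0.1]
opening: 0.997
grasp_force: 0.0
scene [('post_top', [([0.5129, -0.1455, 0.0802], 0.73)]), ('lock_mark', [([0.5043, -0.1427, 0.0334], 0.95), ([0.6558, -0.0038, 0.0012], 0.54)]), ('spot', [([0.5515, -0.2493, 0.0433], 0.56), ([0.5734, 0.2235, 0.0734], 0.46)])]
post 33 [ 0.51520105 -0.1442142   0.07312469] 126.66969772183018
top [('post_top', []), ('lock_mark', [([0.5047, -0.1403, 0.034], 0.85)]), ('spot', [([0.5519, -0.2513, 0.0449], 0.8)])]
post 15 [ 0.52016767 -0.15704164  0.07586782] 129.24170041710067
```

View pics/lock.png

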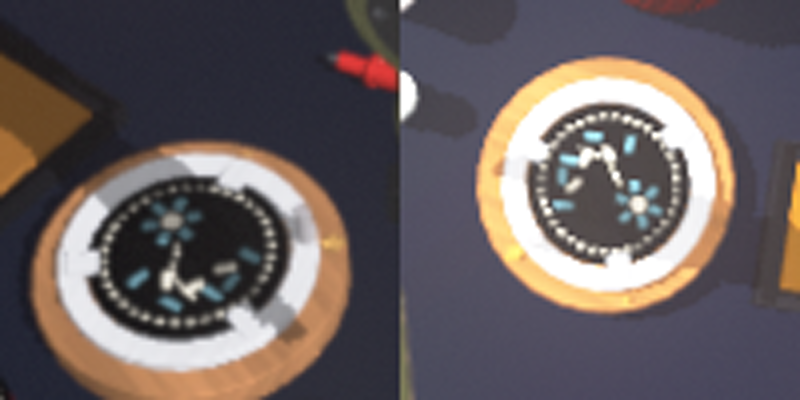

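The post in the left crop stands at (297,225) right beside the arrow at (330,243), and its measured angle is 128° against about 129° for the mark. The ring is at its stop. Now I'll fit the probe's axis.

```bash
cat > fit.py <<'E'
from h import *
from scipy.optimize import least_squares
ims={c:load(c) for c in('scene','top')}
def mom(m):
    ys,xs=np.nonzero(m>0);w=m[ys,xs]/m.sum();x=(xs*w).sum();y=(ys*w).sum();dx=xs-x;dy=ys-y
    C=np.array([[(w*dx*dx).sum(),(w*dx*dy).sum()],[0,(w*dy*dy).sum()]])
    return np.array([x,y,C[0,0],C[0,1],C[1,1]])
obs={};box={}
for c,im in ims.items():
    u,v=proj(im,[.555,.222,.12])[0].round().astype(int);b=(slice(v-22,v+22),slice(u-16,u+16));box[c]=(u-16,v-22)
    g=im['color'][b].min(-1);m=(g>95).astype(np.uint8)
    n,l,st,ce=cv2.connectedComponentsWithStats(m);k=1+np.argmax(st[1:,4]);obs[c]=mom((l==k)*1.);print(c,st[k],obs[c])
    if c=='top':print(g[8:36:1,6:28])
    np.save(f'm_{c}.npy',l==k)
t=np.linspace(0,2*np.pi,24)
def render(c,p):
    a=np.array([p[2],p[3],1]);a/=np.linalg.norm(a);e1=np.cross(a,[0,1,0]);e1/=np.linalg.norm(e1);e2=np.cross(a,e1);o=np.array([p[0],p[1],.075])
    M=np.zeros((44*8,32*8),np.uint8)
    for r,z0,z1 in((.015,0,.006),(.012,.006,p[4])):
        P=np.concatenate([o+a*z+r*(np.outer(np.cos(t),e1)+np.outer(np.sin(t),e2)) for z in(z0,z1)])
        q=(proj(ims[c],P)-box[c]+.5)*8
        cv2.fillConvexPoly(M,cv2.convexHull(np.round(q).astype(np.int32)),1)
    return cv2.resize(M.astype(np.float32),(32,44),interpolation=cv2.INTER_AREA)
def res(p):
    return np.concatenate([(mom(render(c,p))-obs[c])/[.3,.3,1,1,1.5]*w for c,w in(('scene',1),('top',.6))])
r=least_squares(res,[.5745,.2265,-.45,-.05,.084],x_scale=[.01,.01,.1,.1,.01],diff_step=.02)
print(r.x,r.cost,np.round(r.fun,2),np.degrees(np.arctan(np.hypot(*r.x[2:4]))))
E
python3 fit.py
```

```text
scene [  7  13  14  26 241] [13.76763485 25.80082988  9.51447117 -8.73507688 50.60763417]
top [ 13  14   9  16 112] [16.67857143 20.9375      4.87882653 -0.08258929 18.75502232]
[[ 82  87  83  80  78  76  77  73  69  69  65  61  60  60  64  72  72  62
   59  62  60  60]
 [ 88  87  83  78  74  73  69  67  62  61  62  61  61  61  58  61  64  58
   56  58  56  59]
 [ 79  89  81  74  64  63  63  63  63  61  61  61  60  61  60  59  57  57
   56  58  58  59]
 [ 72  91  88  77  69  63  65  62  63  62  63  61  61  61  58  56  56  59
   56  57  59  58]
 [ 72  90  90  83  73  64  63  63  63  62  62  60  60  60  59  56  58  62
   56  57  59  58]
 [ 72  83  88  81  73  64  63  61  61  61  59  61  60  59  58  57  58  59
   58  58  58  58]
 [ 73  76  86  80  73  64  64  63 112 145 178 197 169 117  68  60  58  58
   59  57  57  57]
 [ 73  73  87  84  77  70  62  71 184 238 246 244 227 194 132  65  56  59
   61  59  59  58]
 [ 74  73  88  87  78  70  63 150 237 254 254 250 235 208 157  93  52  57
   60  59  57  60]
 [ 74  72  78  88  82  74  63 151 251 255 254 250 233 206 178 121  53  55
   59  59  
[... 1141 characters left out ...]
  72  73  91  89  85  85  88  93  80  69  68  59  57  55
   58  61  59  62]
 [ 75  73  74  74  73  73  78  82  73  72  70  64  59  62  58  59  63  63
   63  65  63  64]
 [ 76  74  74  74  72  72  71  74  73  68  65  65  64  65  64  65  65  65
   63  65  62  64]
 [ 75  74  75  73  73  70  71  71  69  68  67  68  66  65  68  65  65  65
   64  64  64  62]
 [ 75  76  74  74  72  70  71  69  68  68  67  68  67  67  66  65  66  63
   65  64  64  64]
 [ 76  75  74  70  72  71  69  69  70  68  68  67  67  67  66  67  66  65
   66  64  64  63]]
[ 0.57482788  0.22440448 -0.57330596 -0.15776561  0.06618263] 3.314094846183494 [ 0.74  0.16 -0.39 -0.67 -0.05  1.42 -0.43 -0.61 -0.06 -1.7 ] 30.7364480901656
```

```bash
sed -i "/print(g\[/d; s/(.012,.006,p\[4\])/(.012,.006,p[4] if c=='scene' else .094)/; s/for c,w in(('scene',1),('top',.6))\])/for c,w in(('scene',1),('top',.6))]+[[(np.degrees(np.arctan(np.hypot(p[2],p[3])))-25)\/2]])/" fit.py; python3 fit.py; python3 - <<'E'
from cell import *
s=env.read_state();print(s['t'],s['joint_positions'])
E
```

```text
scene [  7  13  14  26 241] [13.76763485 25.80082988  9.51447117 -8.73507688 50.60763417]
top [ 13  14   9  16 112] [16.67857143 20.9375      4.87882653 -0.08258929 18.75502232]
[ 0.57408613  0.22412821 -0.4359987  -0.12788271  0.06860573] 1.993755460070962 [ 0.33  0.47 -0.55 -0.46  0.36  1.03  0.93 -0.54 -0.66 -0.53 -0.28] 24.43545359108071
7.7 [ 5.82209160e+00  2.54230264e+01  5.02716035e+00  6.96198854e+01
 -6.11279190e-03  3.29186114e+01]
```

```bash
python3 - <<'E'
from h import *
from cell import env
s=env.read_state()
a=np.array([-.445,-.13,1]);a/=np.linalg.norm(a);m=np.array([.574,.2245,.075])
y=np.cross([0,0,1],a);y/=np.linalg.norm(y);y=-y if y[1]<0 else y
R=np.c_[np.cross(y,-a),y,-a];np.save('Rg.npy',R);print(R.round(3))
print(m+.163*a,plan(s,m+.163*a,R),m+.053*a)
E
```

```text
[[-0.871 -0.28   0.404]
 [-0.254  0.96   0.118]
 [-0.421 -0.    -0.907]]
[0.50819288 0.20527545 0.22288117] [ 0.667  0.296  0.01  -0.11  -0.276 -0.497] [0.55260259 0.21824907 0.12308406]
```

```bash
python3 -m inch '[[0.667,0.296,0.01,-0.11,-0.276,-0.497,1],[0.667,0.296,0.01,-0.11,-0.276,-0.497,1],[0.667,0.296,0.01,-0.11,-0.276,-0.497,1],[0.667,0.296,0.01,-0.11,-0.276,-0.497,1],[0.667,0.296,0.01,-0.11,-0.276,-0.497,1],[0.667,0.296,0.01,-0.11,-0.276,-0.497,1],[0.667,0.296,0.01,-0.11,-0.276,-0.497,1],[0.667,0.296,0.01,-0.11,-0.276,-0.497,1],[0.667,0.296,0.01,-0.11,-0.276,-0.497,1]]' 40
python3 - <<'E'
from h import *
from cell import env
s=env.read_state();print(plan(s,[.5526,.2182,.1231],np.load('Rg.npy')))
E
```

```text
t: 8.6
eef_pos: [0.5097, 0.2064, 0.2236]
ee_rot: [[-0.87, -0.281, 0.405], [-0.254, 0.96, 0.119], [-0.422, 0.001, -0.907]]
ft_force: [-0.4, 0.5, 0.2]
opening: 1.006
grasp_force: 0.0
[ 0.008 -0.003  0.44   0.001  0.001 -0.   ]
```

Go in, partly close, and look before gripping.

```bash
python3 -m inch '[[0.008,-0.003,0.12,0,0,0,1],[0.008,-0.003,0.24,0,0,0,1],[0.008,-0.003,0.36,0,0,0,1],[0.008,-0.003,0.44,0,0,0,1],[0.008,-0.003,0.44,0,0,0,0.7],[0.008,-0.003,0.44,0,0,0,0.5],[0.008,-0.003,0.44,0,0,0,0.5]]'
python3 - <<'E'
from h import *
from cell import *
ims=[];a=-np.load('Rg.npy')[:,2]
for c,(w) in(('scene',(285,190)),('top',(150,130))):
    im=read_camera(c);x,y=w;ims.append(cv2.resize(im['color'][y:y+80,x:x+80],(400,400),interpolation=cv2.INTER_CUBIC))
cv2.imwrite('pics/grip.png',np.hstack(ims))
E
```

```text
t: 9.3
eef_pos: [0.5524, 0.2188, 0.1235]
ee_rot: [[-0.869, -0.282, 0.406], [-0.256, 0.959, 0.12], [-0.423, 0.0, -0.906]]
ft_force: [0.1, -0.7, -0.5]
opening: 0.514
grasp_force: 0.0
```

View pics/grip.png

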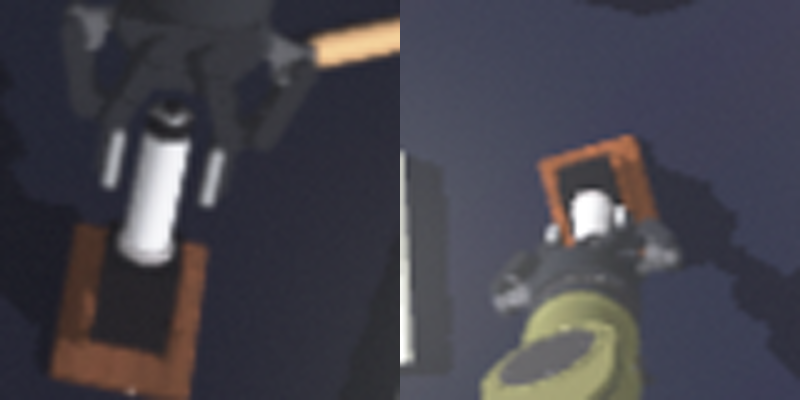

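In both crops the probe (scene crop 160,185) lies centred between the pads and parallel to them. I'll close, then draw it out along its axis.

```bash
python3 -m inch '[[0,0,0,0,0,0,0.35],[0,0,0,0,0,0,0.2],[0,0,0,0,0,0,0],[0,0,0,0,0,0,0],[0,0,0,0,0,0,0],[0,0,0,0,0,0,0]]' 40
python3 -m inch '[[0,0,-0.04,0,0,0,0],[0,0,-0.1,0,0,0,0],[0,0,-0.18,0,0,0,0],[0,0,-0.25,0,0,0,0],[0,0,-0.35,0,0,0,0],[0,0,-0.45,0,0,0,0],[0,0,-0.45,0,0,0,0]]'
python3 - <<'E'
from h import *
from cell import *
s=env.read_state();print(s['torque'],s['grasp_force'])
# two-leg path: target over spot, upright
print(plan(s,[.5515,-.251,.25],down(80)))
E
```

```text
t: 10.0
eef_pos: [0.5518, 0.2187, 0.1234]
ee_rot: [[-0.869, -0.283, 0.406], [-0.256, 0.959, 0.12], [-0.423, 0.0, -0.906]]
ft_force: [-2.6, -0.7, 6.0]
opening: 0.268
grasp_force: 38.9
t: 10.7
eef_pos: [0.5064, 0.2055, 0.2278]
ee_rot: [[-0.868, -0.283, 0.408], [-0.256, 0.959, 0.122], [-0.426, 0.001, -0.905]]
ft_force: [1.2, 0.8, -0.5]
opening: 0.27
grasp_force: 39.2
[-0.11564211  0.42334579  0.00086597] 39.17768955230713
[ 0.273 -1.802 -0.229  0.068  0.288  0.303]
```

```bash
python3 -m inch '[[0.137,-0.9,-0.115,0.068,0.288,0.303,0],[0.137,-0.9,-0.115,0.068,0.288,0.303,0],[0.137,-0.9,-0.115,0.068,0.288,0.303,0],[0.137,-0.9,-0.115,0.068,0.288,0.303,0],[0.137,-0.9,-0.115,0.068,0.288,0.303,0],[0.137,-0.9,-0.115,0.068,0.288,0.303,0],[0.137,-0.9,-0.115,0.068,0.288,0.303,0]]'
python3 - <<'E'
from h import *
from cell import *
s=env.read_state()
print(plan(s,[.5515,-.251,.22],down(80)))
E
```

```text
t: 11.4
eef_pos: [0.5281, -0.0234, 0.2345]
ee_rot: [[-0.984, 0.176, -0.006], [0.176, 0.984, -0.001], [0.006, -0.002, -1.0]]
ft_force: [-0.2, 0.9, -1.4]
opening: 0.27
grasp_force: 39.5
[-0.252 -0.88   0.058 -0.001 -0.004 -0.001]
```

```bash
python3 -m inch '[[-0.252,-0.88,0.058,0,-0.004,0,0],[-0.252,-0.88,0.058,0,-0.004,0,0],[-0.252,-0.88,0.058,0,-0.004,0,0],[-0.252,-0.88,0.058,0,-0.004,0,0],[-0.252,-0.88,0.058,0,-0.004,0,0],[-0.252,-0.88,0.058,0,-0.004,0,0],[-0.252,-0.88,0.058,0,-0.004,0,0],[-0.252,-0.88,0.058,0,-0.004,0,0]]'
python3 - <<'E'
from h import *
from cell import *
s=env.read_state();p=np.array(s['eef_pos']);ims=[]
for c in('scene','top'):
    im=read_camera(c);np.savez(f'{c}2.npz',**im)
    for q in('probe','probe_tip','spot'):print(c,q,[(np.round(d['location'],4).tolist(),round(d['conf'],2)) for d in finder.tip_of(q,c)[:2]])
    X=cloud(im);d=np.hypot(X[...,0]-p[0],X[...,1]-p[1]);m=(d<.03)&(X[...,2]>.11)&(X[...,2]<p[2]-.02);Q=X[m]
    for lo in np.arange(.11,.2,.015):
        k=(Q[:,2]>=lo)&(Q[:,2]<lo+.015);print(c,round(lo,3),k.sum(),Q[k].mean(0).round(4) if k.any() else '')
    e=proj(im,[p-[0,0,.095],p,[.5515,-.251,.042]]);print(e.round(1))
    u,v=e[0].round().astype(int);h=40;ims.append(cv2.resize(im['color'][v-h:v+h,u-h:u+h],(400,400),interpolation=cv2.INTER_CUBIC))
cv2.imwrite('pics/hover.png',np.hstack(ims));print(s['ft_force'],p)
E
```

```text
t: 12.2
eef_pos: [0.5516, -0.2486, 0.2214]
ee_rot: [[-0.985, 0.172, 0.001], [0.172, 0.985, -0.002], [-0.001, -0.001, -1.0]]
ft_force: [0.4, -0.5, -0.9]
opening: 0.27
grasp_force: 39.8
scene probe [([0.3071, -0.2106, 0.0122], 0.64), ([0.5521, -0.25, 0.1651], 0.61)]
scene probe_tip [([0.5747, -0.2196, 0.0316], 0.44), ([0.2932, 0.3165, 0.0043], 0.28)]
scene spot [([0.5514, -0.2486, 0.0427], 0.7)]
scene 0.11 0 
scene 0.125 5 [ 0.5558 -0.2467  0.1316]
scene 0.14 19 [ 0.5582 -0.2459  0.147 ]
scene 0.155 10 [ 0.5582 -0.2427  0.1623]
scene 0.17 43 [ 0.5584 -0.2434  0.1762]
scene 0.185 27 [ 0.5594 -0.2429  0.1925]
scene 0.2 4 [ 0.5622 -0.2492  0.2005]
[[178.8 159.1]
 [173.  138. ]
 [182.8 175.3]]
top probe [([0.3454, 0.1565, 0.0124], 0.73), ([0.3102, -0.2069, 0.0172], 0.66)]
top probe_tip [([0.5305, 0.5004, -0.0016], 0.73)]
top spot [([0.5558, -0.2533, 0.0437], 0.72), ([0.5744, 0.2249, 0.077], 0.32)]
top 0.11 0 
top 0.125 0 
top 0.14 0 
top 0.155 0 
top 0.17 6 [ 0.5437 -0.2412  0.1756]
top 0.185 0 
top 0.2 0 
[[312.6 179.4]
 [317.8 178. ]
 [309.2 180.4]]
[ 0.38400544 -0.48211514 -0.91377941] [ 0.55157503 -0.2485553   0.22141052]
```

View pics/hover.png

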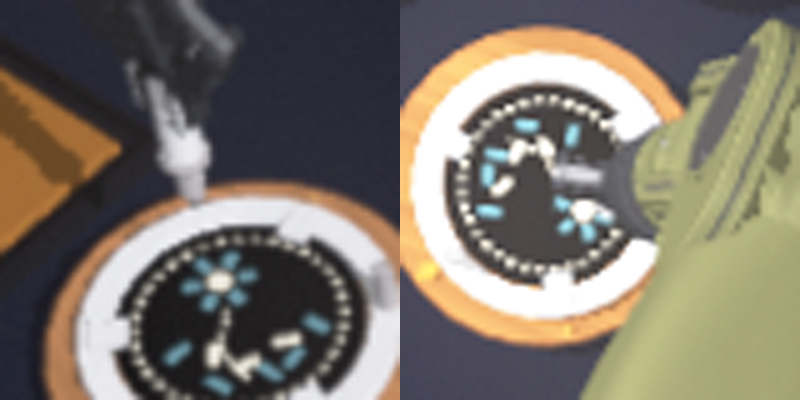

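The scene crop shows the probe hanging upright, tip at crop (195,200), flange at (183,160), with the disc at (218,281). In the top view the gripper hides it. I'll turn the wrist 90° so the other tilt plane faces the scene camera, and measure both planes.

```bash
python3 -m inch '[[0,0,-0.1,0,0,0.1,0],[0,0,-0.1,0,0,0.2,0],[0,0,-0.1,0,0,0.3,0],[0,0,-0.1,0,0,0.4,0],[0,0,-0.1,0,0,0.5,0],[0,0,-0.1,0,0,0.6,0],[0,0,-0.1,0,0,0.7,0],[0,0,-0.1,0,0,0.8,0],[0,0,-0.1,0,0,0.9,0],[0,0,-0.1,0,0,1,0],[0,0,-0.1,0,0,1,0],[0,0,-0.1,0,0,1,0]]'
python3 - <<'E'
from h import *
from cell import *
s=env.read_state();p=np.array(s['eef_pos']);R=np.array(s['ee_rot'])
im=read_camera('scene');np.savez('scene3.npz',**im)
q=[np.array([.5516,-.2486,.2214]),p];ims=[]
for n,P in zip((2,3),q):
    im=load('scene',n);e=proj(im,[P-[0,0,.095],P-[0,0,.065],P-[0,0,.015]]);print(n,P,e.round(1).tolist())
    g=im['color'].min(-1);u,v=e[1].round().astype(int)
    print(v-9,u-9);print(g[v-9:v+12,u-9:u+13])
    ims.append(cv2.resize(im['color'][v-25:v+25,u-25:u+25],(400,400),interpolation=cv2.INTER_CUBIC))
cv2.imwrite('pics/tilt.png',np.hstack(ims))
E
```

```text
t: 13.8
eef_pos: [0.5518, -0.2505, 0.2466]
ee_rot: [[0.101, 0.995, 0.001], [0.995, -0.101, -0.003], [-0.002, 0.002, -1.0]]
ft_force: [-0.2, 0.9, -0.8]
opening: 0.273
grasp_force: 39.8
2 [ 0.5516 -0.2486  0.2214] [[178.8, 159.1], [177.0, 152.8], [173.9, 141.5]]
144 168
[[ 39  62 113 166 175 151 154 169 130 123 126  74  44  41  42  42  42  42
   42  42  41  42]
 [ 35  49 100 162 191 193 169 176 197 202 190 104  50  41  41  41  41  42
   43  41  42  43]
 [ 34  44  89 151 189 211 208 196 225 228 209 136  69  43  41  42  42  42
   41  42  41  42]
 [ 37  42  70 129 183 211 223 228 234 234 224 186 116  53  41  42  42  42
   41  42  41  40]
 [ 39  43  70 126 179 208 223 230 235 235 230 214 165  72  42  43  42  42
   42  42  42  42]
 [ 39  44  83 137 173 204 222 230 234 235 230 210 164  72  42  42  42  43
   42  42  42  42]
 [ 40  47  97 149 168 200 220 228 234 234 226 200 165  77  44  43  42  43
   44  43  42  43]
 [ 40  44  76 122 163 201 214 222 226 224 210 186 152  68  43  42  43  43
   43  42  41  43]
 [ 41  42  57 100 148 176 192 197 197 194 192 161 102  52  43  43  43  42
   43  44  44
[... 2473 characters left out ...]
7 148  77  46  42  41  44  43
   43  43  44  44]
 [ 41  40  41  40  43  45  59  96 135 154 151 106  54  43  42  42  43  45
   43  43  42  44]
 [ 41  42  40  42  41  41  44  56  76  94  98  71  45  43  43  43  43  43
   44  43  43  43]
 [ 40  40  41  41  43  42  42  44  46  56  59  47  44  42  43  43  45  45
   46  47  47  47]
 [ 41  41  41  42  41  41  42  40  43  43  44  43  43  45  47  51  55  60
   63  65  66  68]
 [ 41  42  40  41  41  43  43  42  44  44  44  49  54  56  62  67  72  74
   76  82  88  90]
 [ 40  41  42  41  43  41  42  45  51  58  59  65  71  78  91  95  96  97
   97  97 101 109]
 [ 40  41  40  40  42  45  50  57  66  75  86  95  96  99 104 121 136 145
  156 160 162 171]]
```

View pics/tilt.png

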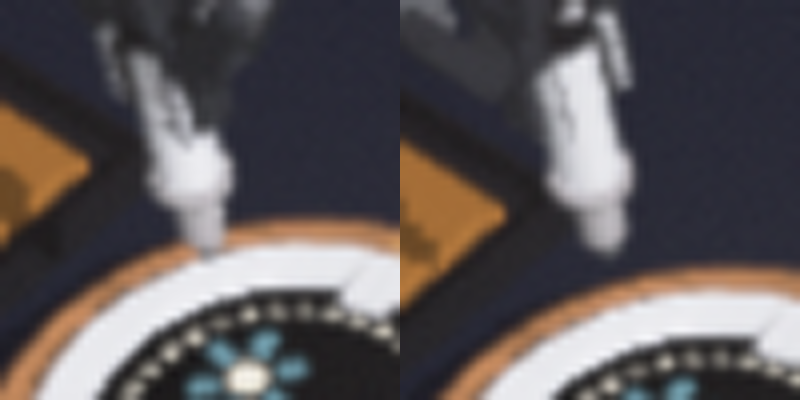

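Both views agree with an upright model to about 2°: in view 3 the tip is at px (175.7,153.5) against (176.8,153.6) predicted. The constant -0.9 px shift is calibration, and applying it puts the disc at about (0.551,-0.2505), under the tip. I'll descend to about 10 mm above it.

```bash
python3 -m inch '[[0,0.003,0.1,0,0,0,0],[0,0.003,0.2,0,0,0,0],[0,-0.003,0.28,0,0,0,0],[0,-0.003,0.35,0,0,0,0],[0,-0.003,0.4,0,0,0,0],[0,-0.003,0.4,0,0,0,0],[0,-0.003,0.4,0,0,0,0]]'
python3 - <<'E'
from h import *
from cell import *
F=[]
for i in range(16):
    im=read_camera('scene');s=env.read_state();F.append(s['ft_force'])
np.savez('scene4.npz',**im);F=np.array(F);p=np.array(s['eef_pos']);print(s['t'],F.mean(0),F.std(0),p,np.array(s['ee_rot'])[:,2])
e=proj(im,[p-[0,0,.095],[.551,-.2505,.042]]);print(e)
u,v=e[0].round().astype(int)
cv2.imwrite('pics/near.png',cv2.resize(im['color'][v-25:v+25,u-25:u+25],(600,600),interpolation=cv2.INTER_CUBIC))
E
```

```text
t: 14.55
eef_pos: [0.5515, -0.2508, 0.1469]
ee_rot: [[0.104, 0.995, 0.002], [0.995, -0.104, -0.003], [-0.003, 0.002, -1.0]]
ft_force: [0.6, -0.8, -0.2]
opening: 0.269
grasp_force: 39.9
15.35 [ 0.11995764 -0.12554623 -1.04847528] [0.38263817 0.36290564 0.5356454 ] [ 0.55117695 -0.25066818  0.14653033] [ 0.00129639 -0.00253289 -0.99999595]
[[182.4260972  173.5397873 ]
 [182.9915555  175.29513099]]
```

View pics/near.png

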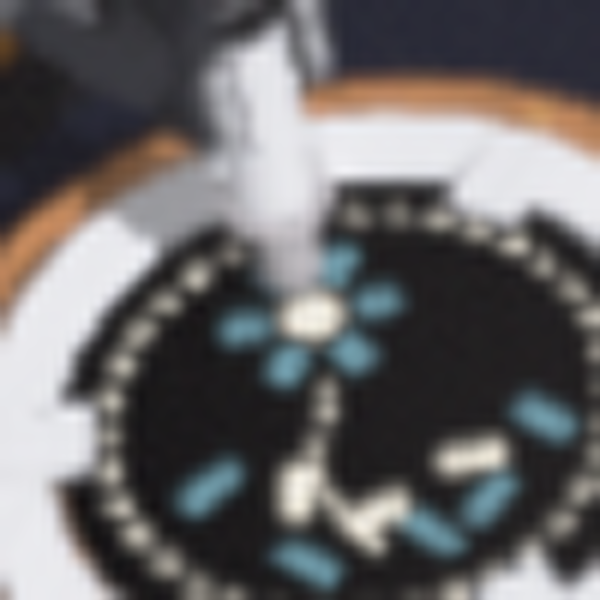

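```bash
python3 - <<'E'
from h import *
im=load('scene',4);g=im['color'].min(-1);print(im['color'][160:179,172:190].min(-1))
p=np.array([.5512,-.2507,.1465])
print(proj(im,[p-[0,0,k] for k in(.053,.06,.07,.082,.084,.095)]).round(1).tolist())
print(proj(im,[[.551,-.2505,.042],[.554,-.2505,.042],[.551,-.2475,.042]]).round(2).tolist())
E
```

```text
[[ 61  62  81 130 167 172 215 228 231 230 227 228 233 234 234 233 233 233]
 [ 86  88 108 145 168 181 203 225 230 229 221 222 233 235 234 234 233 232]
 [119 128 153 179 176 197 216 225 231 229 221 216 232 236 234 231 231 231]
 [149 153 168 186 177 198 215 225 230 231 224 211 222 226 222 217 214 212]
 [153 154 154 154 168 194 214 224 230 231 224 199 175 110  95  86  85  85]
 [154 155 157 160 167 191 211 222 229 230 221 190 158  74  64  48  40  52]
 [153 154 152 157 173 186 205 219 223 221 209 176 117  82 106  78  56  86]
 [148 136 120 114 150 175 191 203 203 196 193 150  76  71 104  92  55  78]
 [118  80  51  59 105 145 163 184 189 189 178 120  54  46  52  44  33  41]
 [ 62  38  35  63  92  85 111 155 172 176 174 134  75  69  59  36  32  31]
 [ 52  71  66  79 104  76  92 140 167 181 183 163 112 108  88  41  29  29]
 [ 93 137  98  48  47  47  82 130 161 178 180 160 117 102  65  38  35  35]
 [116 161  84  33  25  36  67 110 148 165 165 134 104  89  49  46  51  50]
 [ 59  66  38  29  29  32  40  68 109 145 164 162 132  86  60  80  87  84]
 [ 52  24  29  33  41  46  47  60 111 177 209 221 200 132  81 102 103  92]
 [ 29  25  30  47  74  82  80  84 141 215 224 224 209 144  72  68  65  52]
 [ 25  24  33  66 102 104  97  82 122 189 207 206 179 108  68  45  37  34]
 [ 24  26  30  53  78  69  65  54  69 102 120 115  94  95 100  71  45  30]
 [ 24  25  23  32  38  34  38  56  92 105  84  56  71 103 112  97  61  36]]
[[180.2, 165.5], [180.6, 166.8], [181.1, 168.8], [181.7, 171.1], [181.8, 171.5], [182.4, 173.5]]
[[182.99, 175.3], [182.46, 175.94], [183.75, 175.65]]
```

The disc (182.5,175.1) and the tip axis agree with the model to within 0.2 px (under 1 mm), so I'm going down in small steps, watching the averaged force.

```bash
cat > f.py <<'E'
from h import *
from cell import *
F=[];Z=[]
for i in range(16):
    read_camera('scene');s=env.read_state();F.append(s['ft_force']);Z.append(s['eef_pos'])
F=np.array(F);print(s['t'],F.mean(0).round(2),F.std(0).round(2),'dFz',(F[:,2].mean()+1.05).round(2),np.mean(Z,0).round(4),s['grasp_force'])
E
python3 -m inch '[[0,0,0.015,0,0,0,0],[0,0,0.03,0,0,0,0],[0,0,0.036,0,0,0,0],[0,0,0.042,0,0,0,0],[0,0,0.046,0,0,0,0],[0,0,0.046,0,0,0,0]]'; python3 f.py
```

```text
t: 15.95
eef_pos: [0.551, -0.2507, 0.135]
ee_rot: [[0.104, 0.995, 0.001], [0.995, -0.104, -0.003], [-0.002, 0.001, -1.0]]
ft_force: [-1.6, 0.9, 0.1]
opening: 0.267
grasp_force: 40.0
16.75 [-0.85  0.29  0.47] [0.45 0.39 0.45] dFz 1.52 [ 0.5512 -0.2507  0.1351] 39.99767303466797
```

```bash
python3 -m inch '[[0,0,0.005,0,0,0,0],[0,0,0.01,0,0,0,0],[0,0,0.01,0,0,0,0]]'; python3 f.py
```

```text
t: 17.05
eef_pos: [0.5513, -0.2508, 0.1325]
ee_rot: [[0.104, 0.995, 0.002], [0.995, -0.104, -0.003], [-0.003, 0.002, -1.0]]
ft_force: [-0.6, 0.8, 0.7]
opening: 0.267
grasp_force: 40.0
17.85 [-0.85 -0.07  1.24] [0.49 0.37 0.58] dFz 2.29 [ 0.5513 -0.2508  0.1326] 40.01397907733917
```

```bash
python3 - <<'E'
from cell import *
import cv2
c=read_camera('scene')['color'];cv2.imwrite('pics/end.png',cv2.resize(c[130:230,130:263],(798,600),interpolation=cv2.INTER_CUBIC))
E
```

```text
(no output)
```

View pics/end.png

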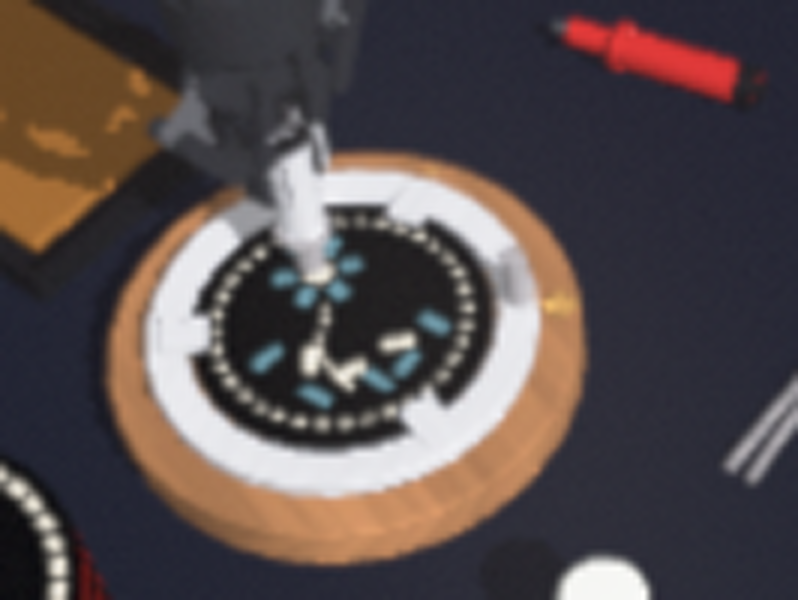

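The tip stands on the disc at crop (315,270), the post is at the arrow (515,280 / 560,303), and the probe is upright. I'm handing in.

```bash
python3 -c "
from cell import workorder
print(workorder.close_job())"
```

```text
the job is handed in; nothing more can be done
None
```

I handed the job in at about 18 s: the ring is turned to its stop, with the post at the arrow mark, and the gripper holds the probe upright on the pearl disc with the tip pressed in about half way (roughly 4.5 mm, judged from a 2.3 N push).

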